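Sort amplifier parts into the service trays

TASK

Five loose amplifier parts stand mixed up on the bench: two capacitor cans, two volume knobs and a screened transformer. Put each one upright into an empty bay of the tray that already holds a part of its kind, one part to a bay and flat on the bay floor. Leave the jar with the white lid and the little green bottle where they are.

Things in the scene. Friction and masses are not known exactly. Their poses are not given: they have to be found in the camera images.
- capacitor_a: Loose upright black cylindrical capacitor can with a bare aluminium disc on top, 36 mm diameter, 50 mm high. Origin: centre of its underside; z up the can. Alike with capacitor_b.
- capacitor_b: Loose upright black cylindrical capacitor can with a bare aluminium disc on top, 36 mm diameter, 50 mm high. Origin: centre of its underside; z up the can. Alike with capacitor_a.
- knob_a: Loose fluted aluminium volume knob standing on its flat face, 40 mm diameter, 32 mm high. Origin: centre of its underside; z up. Alike with knob_b.
- knob_b: Loose fluted aluminium volume knob standing on its flat face, 40 mm diameter, 32 mm high. Origin: centre of its underside; z up. Alike with knob_a.
- transformer: Loose brass-coloured oblong block with a black foot, 36 mm (x) by 46 mm (y) by 36 mm high. Origin: centre of its underside; its x axis (the narrow way) starts within about 0.4 rad of world x. Goes into a bay roughly square with the bay's walls, either way round.
- tray_capacitors: Fixed grey tray, 70 (x) by 202 mm (y): three bays in a row, centres at y = -66, 0, +66 mm, each 62 by 62 mm inside; walls 4 mm thick, tops 12 mm and bay floor 4 mm above the bench. Origin: centre of underside; y axis within 0.2 rad of world y. Sample capacitor can fixed in the bay at y = +66 mm (top 54 mm above bench); bays y = 0 and -66 mm are empty.
- tray_knobs: Fixed grey tray, 70 (x) by 202 mm (y): three bays in a row, centres at y = -66, 0, +66 mm, each 62 by 62 mm inside; walls 4 mm thick, tops 12 mm and bay floor 4 mm above the bench. Origin: centre of underside; y axis within 0.2 rad of world y. Sample knob fixed in the middle bay, y = 0 (top 36 mm above bench); bays y = -66 and +66 mm are empty.
- tray_transformers: Fixed grey tray, 70 (x) by 202 mm (y): three bays in a row, centres at y = -66, 0, +66 mm, each 62 by 62 mm inside; walls 4 mm thick, tops 12 mm and bay floor 4 mm above the bench. Origin: centre of underside; y axis within 0.2 rad of world y. Sample transformer fixed in the bay at y = -66 mm (top 40 mm above bench); bays y = 0 and +66 mm are empty, either will do.
- jar: Loose amber jar, white lid, 54 mm diameter, 42 mm high; not to be moved. Origin: centre of underside. It, the bottle and the five parts stand in a row, 85 mm or more apart along world y, with 65 mm or more of free bench from each centre towards -x and +x. Other gear stands clear: an amplifier 70 mm high beyond x = 0.74 m, things below 40 mm high nearer than x = 0.33 m.
- bottle: Loose little green glass bottle with a black cap, 32 mm diameter, 62 mm high, standing in the same row; not to be moved. Origin: centre of underside.
There are look-alikes about, which are no part of the job. Several things have the shape of the transformer; the one meant has the colours described above.

How it is judged:
By the outcome, as a careful person would: the job done as asked, in the order asked, and still so for the second after the job is handed in, with the robot touching nothing.
It also fails if it takes over 128 s, if anything falls off the work surface, if the arm or the gripper's body presses on something with over 40 N, if the wrist force passes 120 N, or if a joint passes its speed limit or range.

ROBOT

A 6-joint arm with a two-finger parallel gripper is mounted at the origin on the work surface. World frame = base frame: x ahead of the robot, y to its left, z up, the work surface at z = 0. Lengths are in m, angles in degrees, forces in N, time in s.
With the tool pointing down it reaches from about 0.3 to 0.75 m from the base axis. Payload 8.5 kg.
Tool frame: the origin (TCP) lies between the finger pads; the fingertips stand env.finger_overhang ahead of it and the grasp point (between the pads) lies 2 mm behind it (env.finger_overhang is the distance from the TCP to the fingertips, in m); z points along the fingers, y is the line along which they close (so a half turn about z gives the same grasp; the last joint's range is limited). The gripper opens to 85 mm and grips with 20 to 120 N. Pads are 22 mm wide; open, the fingers measure 114 mm over their backs; the gripper's body (76 mm by 85 mm) begins 54 mm behind the grasp point. The pads swing forward as they close: fully open they stand 13 mm farther back than shut.
Start: joints at [51.377, 21.807, 74.336, -0, 83.858, -12.336], TCP at [0.244, 0.493, 0.248] pointing down, gripper open.
Joint ranges: [-178.18, 178.18], [-50.72, 133.34], [12.68, 142.11], [-81.47, 261.47], [9.98, 163.14], [-165.26, 165.26]. Speed limits (degrees/s): [136.94, 136.94, 180, 180, 180, 180].

INTERFACE

Orientations are given as a 3x3 rotation matrix whose columns are the frame's x, y, z axes.
In Python, from rig import env gives the robot as it stands. The module is installed in compiled form; this text tells all that it offers.
- The arm moves only by the tool jog_arm, never from a script. Its arguments are lists of equal length, an entry for each row: "hand": the finger opening in m, from 0 to 0.0854; "travel": the shift along the world's x, y, z in m, a list of three; "yaw": the turn about the world's z in rad. A call has exactly 5 rows; each row shifts and turns the commanded pose from where the row before left it; what a row does not reach is not made up. A row lasts 1/8 s, in which the tool goes at most 62.5 mm and 10.7 degrees, less where a joint would pass 70% of its speed; a pose out of reach is approached as far as the arm can. A call is refused whole if a number of a shift passes 0.0625 or a number of a turn 0.188, either way. A call with a gripper value outside its range is refused whole. The fingers move at their own pace and stop on an object; "grip_force" is the grip in N (left out, the last holds). Time passes only in rows, so rows that do not move let the fingers close, or fill a call up. It gives the time, the measured TCP pose, the force, the opening and the grip force at its end, in the units of the state.
- env.observe(): the state, without advancing time (a new reading comes with each control period).
- env.get_image(name): name is "scene" or "top" or "wrist"; returns the picture (420x560x3 uint8, red, green, blue); there is no depth.
- env.calibration(name): a dict with "fx", "fy", "cx", "cy" (pixels), "position" and "rotation" of the camera in the world; the wrist camera has in their place "hand_eye" (4x4, takes a point from camera to tool coordinates, whose origin is the TCP and whose axes are the flange's). Camera axes: x right, y down, z forward; pixel columns grow to the right and rows downward; lengths in m; the calibration is good to about 2 mm. A picture is of the moment at which its call begins: read the wrist's pose just before it. calibration takes no time and is no camera call.
- env.close_job(): hands the job in; it is judged then, once.
The state is a dict: "time_s": time; "q": joint angles; "qvel": joint speeds; "joint_efforts": joint torques, N m; "position": TCP position; "tool_rot": TCP orientation; "ft_force": force on the tool from outside, world axes, zero at the start; "wrist_torque": the same for the moment, N m; "grip_width": finger opening in m; "gripper_force": force on a finger pad.
Only numpy, scipy, OpenCV 4.12 (cv2) and the standard library are available. Lean on these libraries where they do the work, as an engineer would, in place of code of your own. Each camera call takes 0.05 s, during which the arm holds its last target. There are 200 camera calls.

## Working session

There is one attempt and no reset: what is moved stays moved. The work goes in short steps, Python scripts to look and compute and a tool call to move; the robot and the scene stay as the last step left them, time stands still between calls to the robot, and variables do not carry over. Pictures are saved under pics/ and viewed, at most 14 in all, crops included, and the job is handed in when it is done.

Besides the shell and the picture viewer there is one more tool, called after "Call:" by a JSON object that holds its "name" and its "arguments", one argument or row to a line. jog_arm: Moves the arm, as the interface text tells. Its arguments: {"type":"object","properties":{"hand":{"type":"array"},"travel":{"type":"array"},"yaw":{"type":"array"},"grip_force":{"type":"number"}},"required":["hand","travel","yaw"]}

```bash
mkdir -p pics
python3 - <<'E'
from rig import env
import cv2
print(env.finger_overhang)
for n in("scene","top"):
    cv2.imwrite(f"pics/{n}0.png",env.get_image(n)[:,:,::-1]); print(n,env.calibration(n))
print(env.calibration("wrist")); print(env.observe())
E
```

```text
0.017
scene {'fx': 461.989460134607, 'fy': 461.989460134607, 'cx': 284.3183349561918, 'cy': 212.4333496455361, 'position': array([0.92343889, 0.36719212, 0.71552674]), 'rotation': array([[-0.66283141,  0.57098496, -0.48438692],
       [ 0.7486225 ,  0.51813508, -0.41364283],
       [ 0.01479402, -0.63679841, -0.7708884 ]])}
top {'fx': 394.6556683147511, 'fy': 394.6556683147511, 'cx': 283.5689708267455, 'cy': 209.831960057324, 'position': array([ 0.32193407, -0.01979482,  0.89636465]), 'rotation': array([[ 0.11548677, -0.97301985,  0.19973778],
       [-0.99330342, -0.11380233,  0.01993354],
       [ 0.00333489, -0.20070228, -0.97964661]])}
{'fx': 351.9409908152125, 'fy': 351.9409908152125, 'cx': 277.4232211851487, 'cy': 214.22840432805225, 'hand_eye': array([[-9.86133310e-04, -9.56633053e-01, -2.91294059e-01,
         7.35582753e-02],
       [ 9.99999510e-01, -9.19313372e-04, -3.66252816e-04,
         2.37767104e-04],
       [ 8.25790267e-05, -2.91294277e-01,  9.56633492e-01,
        -1.24517559e-01],
       [ 0.00000000e+00,  0.00000000e+00,  0.00000000e+00,
         1.00000000e+00]])}
{'time_s': 0.1, 'q': array([ 5.13772118e+01,  2.18376720e+01,  7.43787382e+01,  1.09683622e-03,
        8.38587589e+01, -1.23365144e+01]), 'qvel': array([-0.05313388, -0.04892925, -0.03024069,  0.02634624, -0.03149011,
       -0.04074754]), 'joint_efforts': array([ 4.18979515e-03, -4.49218726e+01, -2.31659013e+01, -1.98397452e-04,
        3.62369537e-03, -4.61206412e-05]), 'position': array([0.24342338, 0.49293377, 0.24777827]), 'tool_rot': array([[-8.96591513e-01,  4.42857724e-01, -8.33776162e-04],
       [ 4.42858408e-01,  8.96590990e-01, -1.01310862e-03],
       [ 2.98893216e-04, -1.27758938e-03, -9.99999139e-01]]), 'ft_force': array([0.29402509, 0.29130656, 0.86663314]), 'wrist_torque': array([-0.01117342, -0.01604182, -0.03463391]), 'gripper_force': 0.0, 'grip_width': 0.08557293297612449}
```

View pics/top0.png

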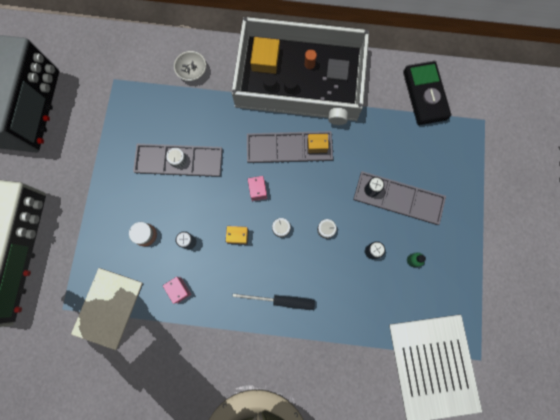

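View pics/scene0.png

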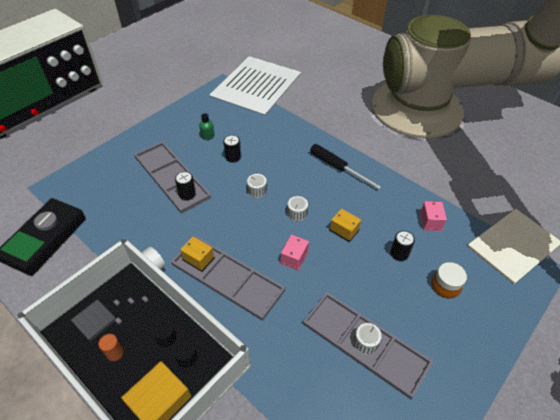

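Run:
```python
import cv2
t=cv2.imread("pics/top0.png");s=cv2.imread("pics/scene0.png")
def crop(im,x,y,w,h,k,n):
    c=cv2.resize(im[y:y+h,x:x+w],None,fx=k,fy=k,interpolation=cv2.INTER_CUBIC)
    for i in range(0,w,20):
        cv2.putText(c,str(x+i),(i*k,10),0,.35,(255,255,255),1); cv2.line(c,(i*k,0),(i*k,h*k),(150,150,150),1) if 0 else cv2.line(c,(i*k,12),(i*k,18),(255,255,255),1)
    for i in range(0,h,20):
        cv2.putText(c,str(y+i),(0,i*k+4),0,.35,(255,255,255),1); cv2.line(c,(24,i*k),(30,i*k),(255,255,255),1)
    cv2.imwrite(f"pics/{n}.png",c)
crop(t,120,125,200,150,4,"tl");crop(t,250,125,200,150,4,"tr")
crop(s,130,130,200,150,4,"s1");crop(s,265,180,200,200,3,"s2")
```

```text
(no output)
```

View pics/tl.png

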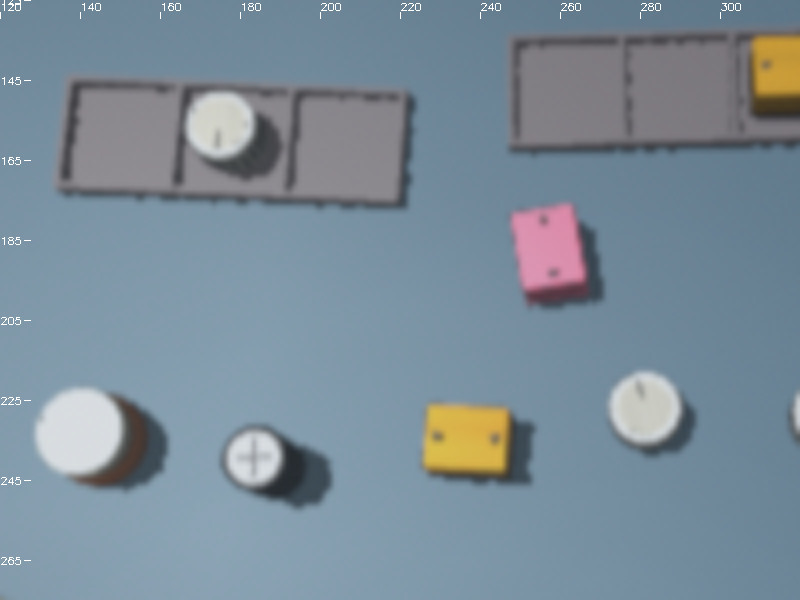

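View pics/tr.png

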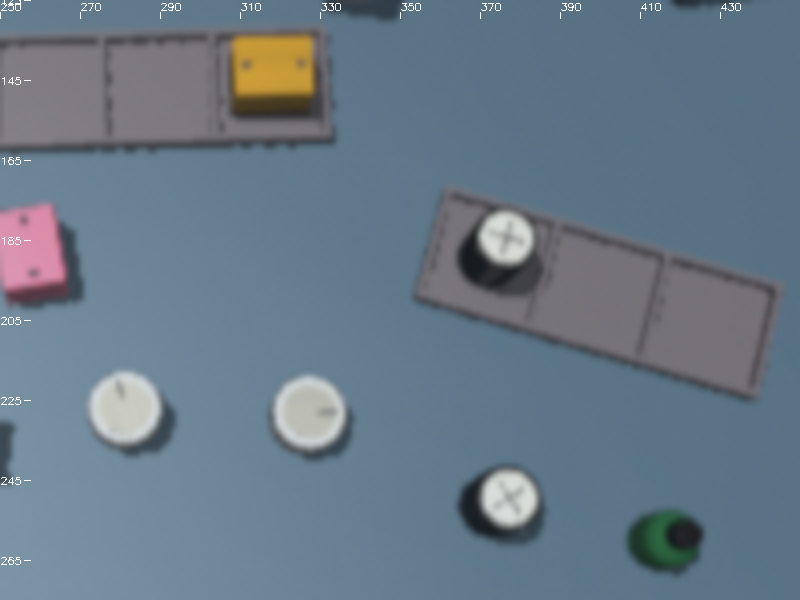

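View pics/s1.png

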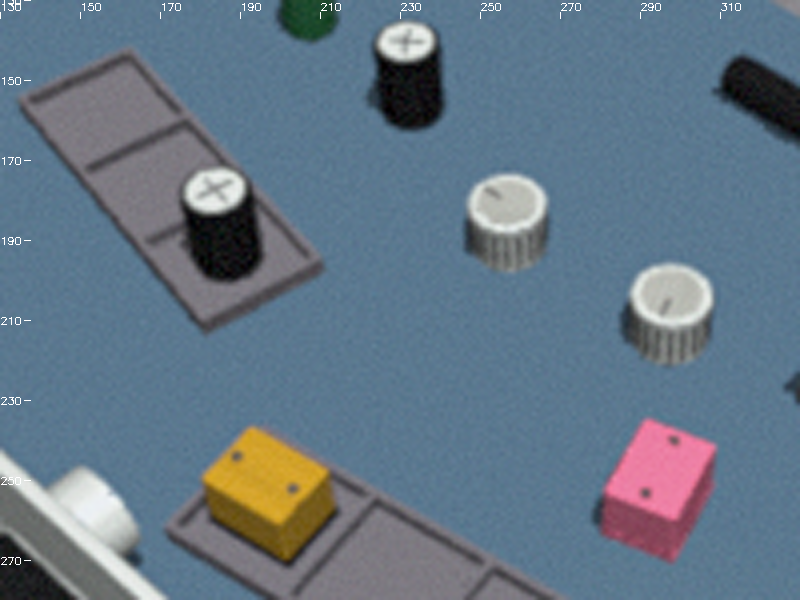

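View pics/s2.png

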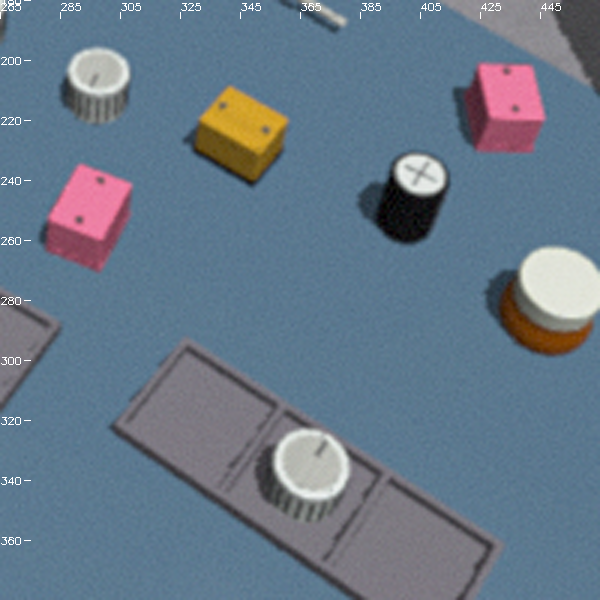

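```bash
cat > geo.py <<'E'
from rig import env
import numpy as np
C={n:env.calibration(n) for n in("scene","top")}
def ray(c,p):
    return c["rotation"]@[(p[0]-c["cx"])/c["fx"],(p[1]-c["cy"])/c["fy"],1]
def tri(a,b):
    A=np.zeros((3,3));r=np.zeros(3)
    for n,p in(("top",a),("scene",b)):
        d=ray(C[n],p);d/=np.linalg.norm(d);P=np.eye(3)-np.outer(d,d);A+=P;r+=P@C[n]["position"]
    return np.linalg.solve(A,r)
def plane(n,p,z):
    d=ray(C[n],p);o=C[n]["position"];return o+d*(z-o[2])/d[2]
E
python3 - <<'E'
from geo import *
np.set_printoptions(precision=4,suppress=True)
P={"capA":((183.5,239.25),(404.7,238),.05),"capB":((377.5,249.5),(231.75,140.5),.05),"trf":((236.5,234.4),(346.5,219.3),.036),
"knobL":((281.25,227),(297.9,204.25),.032),"knobR":((327.5,228.25),(256.9,180.75),.032),"s_cap":((376.5,184.5),(184,177.75),.054),
"s_knob":((175,156.5),(368.7,335.3),.036),"s_trf":((318.4,140.9),(196.25,248.1),.04)}
for k,(a,b,z) in P.items(): print(k,tri(a,b),plane("top",a,z)[:2],plane("scene",b,z)[:2])
h=[plane("top",p,.036)for p in((229.25,234),(243.75,234.75))];d=h[1]-h[0];print("trf y-axis ang",np.degrees(np.arctan2(d[0],-d[1])*-1))
h=[plane("scene",p,.036)for p in((339.3,215.3),(353.7,223.3))];d=h[1]-h[0];print("scene",d)
T={"cap":((361.75,172),(445.25,196.75),(439.25,224.75),(353.75,199.25)),"knob":((137.5,145),(222.75,148),(221.25,176.5),(134.25,172.25)),"trf":((247.5,134.5),(332,132.5),(333.5,160),(247.75,162.5))}
for k,v in T.items():
    q=np.array([plane("top",p,.012)[:2]for p in v]);c=q.mean(0);e=q[0]+q[3]-q[1]-q[2];yaw=np.arctan2(-e[0],e[1]);u=np.array([-np.sin(yaw),np.cos(yaw)])
    print(k,c,"yaw",np.degrees(yaw),"len",np.linalg.norm(e)/2,"+66",c+.066*u,"-66",c-.066*u)
for a,b in(((361.75,172),(210.75,195.75)),):print(tri(a,b))
for p in((162.75,142.5),(135,154.5),(210.75,195.75),(327.3,293.7),(302,321.3),(431.7,361.3),(285.3,288.3),(172,261.75)):print(p,plane("scene",p,.012))
E
```

```text
capA [0.4042 0.207  0.0476] [0.4052 0.2041] [0.4046 0.2097]
capB [ 0.4302 -0.2111  0.0469] [ 0.4316 -0.2129] [ 0.4314 -0.2055]
trf [0.4295 0.097  0.0329] [0.4306 0.094 ] [0.4301 0.1008]
knobL [0.4583 0.0009 0.0264] [ 0.459  -0.0016] [0.4607 0.0063]
knobR [ 0.4672 -0.1018  0.0276] [ 0.4681 -0.1037] [ 0.4689 -0.0962]
s_cap [ 0.5736 -0.1986  0.0506] [ 0.5743 -0.2   ] [ 0.5743 -0.1931]
s_knob [0.593  0.2632 0.0294] [0.5922 0.2587] [0.5947 0.2664]
s_trf [ 0.6658 -0.0612  0.0369] [ 0.6664 -0.0632] [ 0.6657 -0.0567]
trf y-axis ang -3.676753445309049
scene [-0.0027  0.0318  0.    ]
cap [ 0.561  -0.2645] yaw -10.584950520856145 len 0.20030953742540009 +66 [ 0.5731 -0.1996] -66 [ 0.5488 -0.3294]
knob [0.5915 0.2557] yaw 4.1811199959043845 len 0.20246883990094816 +66 [0.5866 0.3215] -66 [0.5963 0.1899]
trf [0.6541 0.    ] yaw 8.298086049500402 len 0.20136962648899284 +66 [0.6445 0.0653] -66 [ 0.6636 -0.0653]
[ 0.5821 -0.143   0.0573]
(162.75, 142.5) [ 0.5123 -0.3474  0.012 ]
(135, 154.5) [ 0.5779 -0.3614  0.012 ]
(210.75, 195.75) [ 0.5489 -0.15    0.012 ]
(327.3, 293.7) [0.5678 0.1654 0.012 ]
(302, 321.3) [0.6366 0.1662 0.012 ]
(431.7, 361.3) [0.5527 0.3615 0.012 ]
(285.3, 288.3) [0.6084 0.1044 0.012 ]
(172, 261.75) [ 0.7044 -0.084   0.012 ]
```

Call:
{"name": "jog_arm", "arguments": {
  "hand": [0.085,0.085,0.085,0.085,0.085],
  "travel": [
    [0.026,-0.048,-0.01],
    [0.026,-0.048,-0.01],
    [0.026,-0.048,-0.01],
    [0.026,-0.048,-0.01],
    [0.026,-0.048,-0.01]
  ],
  "yaw": [-0.185,-0.185,-0.185,-0.185,-0.185],
  "grip_force": 40
}}

```text
time_s: 0.72
position: [0.374, 0.2515, 0.1979]
tool_rot: [[-0.18, 0.984, -0.0], [0.984, 0.18, -0.0], [-0.0, -0.0, -1.0]]
ft_force: [1.6, -0.0, 0.0]
grip_width: 0.0851
gripper_force: 0.0
```

Call:
{"name": "jog_arm", "arguments": {
  "hand": [0.085,0.085,0.085,0.085,0.085],
  "travel": [
    [0.03,-0.044,0],
    [0,0,0],
    [0,0,0],
    [0,0,0],
    [0,0,0]
  ],
  "yaw": [-0.181,0,0,0,0]
}}

```text
time_s: 1.35
position: [0.4031, 0.2099, 0.1983]
tool_rot: [[-0.008, 1.0, -0.0], [1.0, 0.008, 0.0], [0.0, -0.0, -1.0]]
ft_force: [0.1, -0.2, -0.3]
grip_width: 0.0851
gripper_force: 0.0
```

```bash
cat >> geo.py <<'E'
W=env.calibration("wrist")
def wplane(st,p,z):
    R,t=st["tool_rot"],st["position"];H=W["hand_eye"]
    d=R@H[:3,:3]@[(p[0]-W["cx"])/W["fx"],(p[1]-W["cy"])/W["fy"],1];o=R@H[:3,3]+t
    return o+d*(z-o[2])/d[2]
E
python3 - <<'E'
from geo import *
import cv2,pickle
s=env.observe();im=env.get_image("wrist");cv2.imwrite("pics/w1.png",im[:,:,::-1]);pickle.dump(s,open("w1.pkl","wb"))
print(s["position"],s["tool_rot"])
E
```

```text
[0.40305715 0.20986016 0.19834325] [[-8.02851095e-03  9.99967771e-01 -2.82157792e-05]
 [ 9.99967771e-01  8.02851127e-03  1.12712062e-05]
 [ 1.14973737e-05 -2.81243788e-05 -1.00000000e+00]]
```

View pics/w1.png

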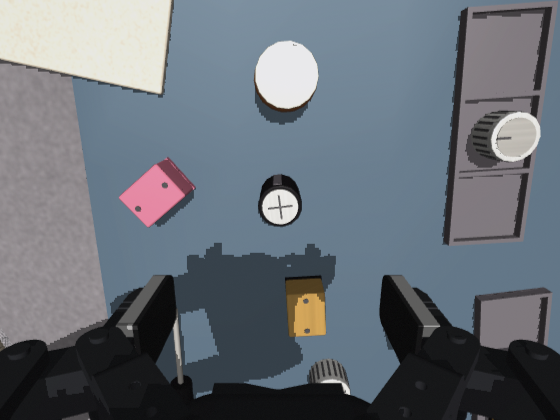

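Run:
```python
from geo import *
import pickle
np.set_printoptions(precision=4,suppress=True)
s=pickle.load(open("w1.pkl","rb"))
for n,p,z in(("capA",(281,207),.05),("trf",(306.5,315),.036),("h1",(306,301),.036),("h2",(307,329),.036),("s_knob",(515,137),.036),("t1",(446,244),.012),("t2",(524,241),.012),("t3",(552,4),.012),("t4",(463,10),.012)):print(n,wplane(s,p,z))
R,t=s["tool_rot"],s["position"];H=W["hand_eye"]
C["w"]={**W,"rotation":R@H[:3,:3],"position":R@H[:3,3]+t}
def tri3(l):
    A=np.zeros((3,3));r=np.zeros(3)
    for n,p in l:
        d=ray(C[n],p);d/=np.linalg.norm(d);P=np.eye(3)-np.outer(d,d);A+=P;r+=P@C[n]["position"]
    return np.linalg.solve(A,r)
for a,b,w in(((183.5,239.25),(404.7,238),(281,207)),((236.5,234.4),(346.5,219.3),(306.5,315)),((175,156.5),(368.7,335.3),(515,137))):
    print(tri3([("top",a),("w",w)]),tri3([("scene",b),("w",w)]),tri3([("top",a),("scene",b),("w",w)]))
```

```text
capA [0.4066 0.207  0.05  ]
trf [0.4316 0.0986 0.036 ]
h1 [0.4307 0.1133 0.036 ]
h2 [0.4326 0.0834 0.036 ]
s_knob [0.5932 0.2625 0.036 ]
t1 [0.5639 0.161  0.012 ]
t2 [0.6372 0.1645 0.012 ]
t3 [0.6173 0.3626 0.012 ]
t4 [0.5484 0.3579 0.012 ]
[0.4062 0.2055 0.0443] [0.4066 0.2092 0.0531] [0.4053 0.2069 0.0486]
[0.4318 0.0948 0.0301] [0.4315 0.1011 0.0386] [0.4305 0.0972 0.0339]
[0.5948 0.2613 0.0313] [0.5939 0.2642 0.0345] [0.5939 0.2627 0.0322]
```

Call:
{"name": "jog_arm", "arguments": {
  "hand": [0.085,0.085,0.085,0.085,0.03],
  "travel": [
    [0.0025,-0.003,-0.055],
    [0,0,-0.055],
    [0,0,-0.056],
    [0,0,0],
    [0,0,0]
  ],
  "yaw": [0,0,0,0,0]
}}

```text
time_s: 2.02
position: [0.4069, 0.2065, 0.034]
tool_rot: [[-0.007, 1.0, 0.002], [1.0, 0.007, 0.0], [0.0, 0.002, -1.0]]
ft_force: [0.3, -0.3, 0.9]
grip_width: 0.0692
gripper_force: 0.0
```

Call:
{"name": "jog_arm", "arguments": {
  "hand": [0.03,0.03,0.03,0.03,0.03],
  "travel": [
    [0,0,0],
    [0,0,0],
    [0,0,0],
    [0,0,0],
    [0,0,0]
  ],
  "yaw": [0,0,0,0,0]
}}

```text
time_s: 2.65
position: [0.4068, 0.2063, 0.034]
tool_rot: [[-0.006, 1.0, 0.003], [1.0, 0.006, 0.001], [0.001, 0.003, -1.0]]
ft_force: [-1.6, 0.4, 11.5]
grip_width: 0.0351
gripper_force: 38.8
```

Call:
{"name": "jog_arm", "arguments": {
  "hand": [0.03,0.03,0.03,0.03,0.03],
  "travel": [
    [0,0,0.05],
    [0.01,-0.02,0.05],
    [0.015,-0.045,0],
    [0.015,-0.05,0],
    [0.016,-0.05,0]
  ],
  "yaw": [0,0,-0.05,-0.05,-0.05]
}}

```text
time_s: 3.28
position: [0.4624, 0.0396, 0.1334]
tool_rot: [[0.145, 0.989, 0.002], [0.989, -0.145, -0.0], [0.0, 0.002, -1.0]]
ft_force: [1.2, 0.9, -1.1]
grip_width: 0.035
gripper_force: 40.2
```

Call:
{"name": "jog_arm", "arguments": {
  "hand": [0.03,0.03,0.03,0.03,0.03],
  "travel": [
    [0.016,-0.05,0],
    [0.016,-0.05,0],
    [0.016,-0.05,0],
    [0.016,-0.05,0],
    [0.016,-0.05,0]
  ],
  "yaw": [-0.04,0,0,0,0]
}}

```text
time_s: 3.9
position: [0.5424, -0.2106, 0.1334]
tool_rot: [[0.183, 0.983, 0.001], [0.983, -0.183, -0.001], [-0.0, 0.001, -1.0]]
ft_force: [0.3, 0.0, -0.5]
grip_width: 0.0351
gripper_force: 40.2
```

Call:
{"name": "jog_arm", "arguments": {
  "hand": [0.03,0.03,0.03,0.03,0.03],
  "travel": [
    [0.0186,-0.0514,0],
    [0,0,-0.035],
    [0,0,-0.035],
    [0,0,-0.02],
    [0,0,0]
  ],
  "yaw": [0,0,0,0,0]
}}

```text
time_s: 4.53
position: [0.5601, -0.26, 0.0418]
tool_rot: [[0.183, 0.983, -0.002], [0.983, -0.183, 0.001], [0.001, -0.002, -1.0]]
ft_force: [0.6, -0.7, 0.3]
grip_width: 0.0351
gripper_force: 40.2
```

Call:
{"name": "jog_arm", "arguments": {
  "hand": [0.03,0.03,0.06,0.085,0.085],
  "travel": [
    [0,0,-0.003],
    [0,0,0],
    [0,0,0],
    [0,0,0],
    [0,0,0]
  ],
  "yaw": [0,0,0,0,0]
}}

```text
time_s: 5.15
position: [0.5607, -0.2603, 0.0395]
tool_rot: [[0.183, 0.983, 0.0], [0.983, -0.183, -0.0], [-0.0, 0.0, -1.0]]
ft_force: [0.3, -0.6, 0.1]
grip_width: 0.0846
gripper_force: 0.0
```

Call:
{"name": "jog_arm", "arguments": {
  "hand": [0.085,0.085,0.085,0.085,0.085],
  "travel": [
    [0,0,0.04],
    [0,0,0.055],
    [-0.04,0.015,0],
    [-0.045,0.018,0],
    [-0.045,0.019,0]
  ],
  "yaw": [0,0,0.06,0.06,0.06]
}}

```text
time_s: 5.78
position: [0.4293, -0.2077, 0.1345]
tool_rot: [[0.002, 1.0, 0.0], [1.0, -0.002, -0.0], [-0.0, 0.0, -1.0]]
ft_force: [-0.6, -0.7, -0.1]
grip_width: 0.0849
gripper_force: 0.0
```

Call:
{"name": "jog_arm", "arguments": {
  "hand": [0.085,0.085,0.085,0.085,0.03],
  "travel": [
    [0.002,-0.002,-0.05],
    [0,0,-0.05],
    [0,0,0],
    [0,0,0],
    [0,0,0]
  ],
  "yaw": [0,0,0,0,0]
}}

```text
time_s: 6.4
position: [0.4335, -0.2109, 0.036]
tool_rot: [[0.004, 1.0, 0.003], [1.0, -0.004, -0.002], [-0.002, 0.003, -1.0]]
ft_force: [-0.5, 0.0, -0.2]
grip_width: 0.0694
gripper_force: 0.0
```

Call:
{"name": "jog_arm", "arguments": {
  "hand": [0.03,0.03,0.03,0.03,0.03],
  "travel": [
    [0,0,0],
    [0,0,0],
    [0,0,0],
    [0,0,0],
    [0,0,0]
  ],
  "yaw": [0,0,0,0,0]
}}

```text
time_s: 7.02
position: [0.4329, -0.2105, 0.0352]
tool_rot: [[0.004, 1.0, 0.001], [1.0, -0.004, -0.001], [-0.001, 0.001, -1.0]]
ft_force: [-1.1, 0.8, 7.4]
grip_width: 0.0351
gripper_force: 39.3
```

Call:
{"name": "jog_arm", "arguments": {
  "hand": [0.03,0.03,0.03,0.03,0.03],
  "travel": [
    [0,0,0.05],
    [0,0,0.05],
    [0.038,-0.039,0],
    [0.039,-0.039,0],
    [0.039,-0.0385,0]
  ],
  "yaw": [0,0,-0.06,-0.06,-0.065]
}}

```text
time_s: 7.65
position: [0.5497, -0.3279, 0.1347]
tool_rot: [[0.19, 0.982, 0.0], [0.982, -0.19, -0.0], [-0.0, 0.0, -1.0]]
ft_force: [0.8, 0.1, -0.3]
grip_width: 0.035
gripper_force: 40.2
```

Call:
{"name": "jog_arm", "arguments": {
  "hand": [0.03,0.03,0.03,0.03,0.03],
  "travel": [
    [0,0,-0.035],
    [0,0,-0.035],
    [0,0,-0.02],
    [0,0,0],
    [0,0,0]
  ],
  "yaw": [0,0,0,0,0]
}}

```text
time_s: 8.28
position: [0.549, -0.3271, 0.0454]
tool_rot: [[0.188, 0.982, 0.001], [0.982, -0.188, -0.001], [-0.001, 0.001, -1.0]]
ft_force: [0.4, 0.2, -0.3]
grip_width: 0.0353
gripper_force: 40.3
```

Call:
{"name": "jog_arm", "arguments": {
  "hand": [0.03,0.03,0.06,0.085,0.085],
  "travel": [
    [0,0,-0.0055],
    [0,0,0],
    [0,0,0],
    [0,0,0],
    [0,0,0]
  ],
  "yaw": [0,0,0,0,0]
}}

```text
time_s: 8.9
position: [0.5487, -0.3268, 0.0389]
tool_rot: [[0.188, 0.982, -0.0], [0.982, -0.188, -0.0], [-0.0, 0.0, -1.0]]
ft_force: [0.1, 0.2, 0.2]
grip_width: 0.0848
gripper_force: 0.0
```

Call:
{"name": "jog_arm", "arguments": {
  "hand": [0.085,0.085,0.085,0.085,0.085],
  "travel": [
    [0,0,0.045],
    [0,0,0.05],
    [-0.02,0.05,0],
    [-0.02,0.055,0],
    [-0.02,0.055,0]
  ],
  "yaw": [0,0,0.06,0.06,0.06]
}}

```text
time_s: 9.52
position: [0.4878, -0.1652, 0.134]
tool_rot: [[0.008, 1.0, 0.0], [1.0, -0.008, -0.0], [-0.0, 0.0, -1.0]]
ft_force: [1.6, 1.1, -0.5]
grip_width: 0.085
gripper_force: 0.0
```

Call:
{"name": "jog_arm", "arguments": {
  "hand": [0.085,0.085,0.085,0.085,0.085],
  "travel": [
    [-0.02,0.05,0],
    [0,0.012,0],
    [0,0,0],
    [0,0,0],
    [0,0,0]
  ],
  "yaw": [0,0,0,0,0]
}}

```text
time_s: 10.15
position: [0.469, -0.1058, 0.1336]
tool_rot: [[0.01, 1.0, 0.0], [1.0, -0.01, -0.0], [-0.0, 0.0, -1.0]]
ft_force: [0.2, -0.2, -0.1]
grip_width: 0.0855
gripper_force: 0.0
```

Run:
```python
from geo import *
import cv2,pickle
s=env.observe();im=env.get_image("wrist");cv2.imwrite("pics/w2.png",im[:,:,::-1]);pickle.dump(s,open("w2.pkl","wb"))
cv2.imwrite("pics/top2.png",env.get_image("top")[100:300,60:500,::-1])
print(s["position"],s["tool_rot"][0])
```

```text
[ 0.46902842 -0.10583548  0.1336339 ] [1.02492382e-02 9.99947475e-01 1.48988811e-05]
```

View pics/w2.png

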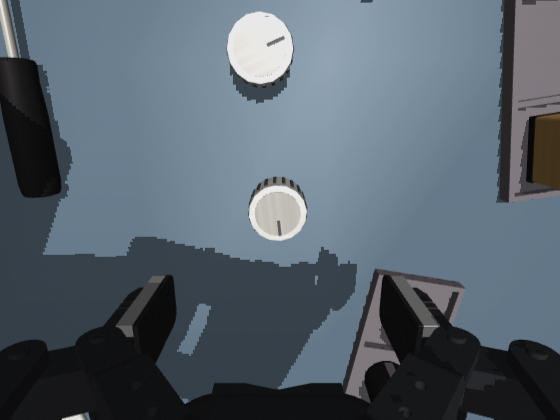

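View pics/top2.png

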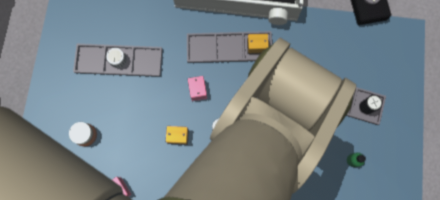

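Run:
```python
from geo import *
import pickle
s=pickle.load(open("w2.pkl","rb"))
for p in((278,212),(261,48)):print(wplane(s,p,.032))
```

```text
[ 0.47012032 -0.09901425  0.032     ]
[0.46121856 0.00156424 0.032     ]
```

Call:
{"name": "jog_arm", "arguments": {
  "hand": [0.085,0.085,0.085,0.085,0.035],
  "travel": [
    [0,0.006,-0.05],
    [0,0,-0.057],
    [0,0,0],
    [0,0,0],
    [0,0,0]
  ],
  "yaw": [0,0,0,0,0]
}}

```text
time_s: 10.88
position: [0.4697, -0.0993, 0.0288]
tool_rot: [[0.009, 1.0, 0.004], [1.0, -0.009, -0.002], [-0.002, 0.004, -1.0]]
ft_force: [0.6, -0.7, 0.1]
grip_width: 0.0691
gripper_force: 0.0
```

Call:
{"name": "jog_arm", "arguments": {
  "hand": [0.035,0.035,0.035,0.035,0.035],
  "travel": [
    [0,0,0],
    [0,0,0],
    [0,0,0],
    [0,0,0],
    [0,0,0]
  ],
  "yaw": [0,0,0,0,0]
}}

```text
time_s: 11.5
position: [0.469, -0.0989, 0.028]
tool_rot: [[0.009, 1.0, 0.002], [1.0, -0.009, -0.001], [-0.001, 0.002, -1.0]]
ft_force: [-2.4, 0.7, 10.7]
grip_width: 0.0384
gripper_force: 39.1
```

Call:
{"name": "jog_arm", "arguments": {
  "hand": [0.035,0.035,0.035,0.035,0.035],
  "travel": [
    [0,0,0.05],
    [0,0,0.05],
    [0.015,0.05,0],
    [0.015,0.053,0],
    [0.015,0.053,0]
  ],
  "yaw": [0,0,0,0.04,0.04]
}}

```text
time_s: 12.12
position: [0.5139, 0.0588, 0.1274]
tool_rot: [[-0.072, 0.997, 0.001], [0.997, 0.072, -0.0], [-0.0, 0.001, -1.0]]
ft_force: [0.9, -1.0, 0.1]
grip_width: 0.0386
gripper_force: 41.1
```

Call:
{"name": "jog_arm", "arguments": {
  "hand": [0.035,0.035,0.035,0.035,0.035],
  "travel": [
    [0.015,0.054,0],
    [0.015,0.054,0],
    [0.015,0.054,0],
    [0.015,0.054,0],
    [0.014,0.054,0]
  ],
  "yaw": [0,0,0,0,0]
}}

```text
time_s: 12.75
position: [0.5878, 0.329, 0.1271]
tool_rot: [[-0.071, 0.997, 0.0], [0.997, 0.071, -0.0], [-0.0, 0.0, -1.0]]
ft_force: [1.3, -0.1, -0.3]
grip_width: 0.0386
gripper_force: 41.1
```

Call:
{"name": "jog_arm", "arguments": {
  "hand": [0.035,0.035,0.035,0.035,0.035],
  "travel": [
    [0,-0.001,0],
    [0,0,-0.045],
    [0,0,-0.03],
    [0,0,-0.018],
    [0,0,0]
  ],
  "yaw": [0,0,0,0,0]
}}

```text
time_s: 13.38
position: [0.5876, 0.3256, 0.0335]
tool_rot: [[-0.07, 0.998, -0.001], [0.998, 0.07, -0.0], [-0.0, -0.001, -1.0]]
ft_force: [0.2, 0.3, -0.7]
grip_width: 0.0383
gripper_force: 42.6
```

Call:
{"name": "jog_arm", "arguments": {
  "hand": [0.035,0.035,0.06,0.085,0.085],
  "travel": [
    [0,0,-0.001],
    [0,0,0],
    [0,0,0],
    [0,0,0],
    [0,0,0]
  ],
  "yaw": [0,0,0,0,0]
}}

```text
time_s: 14.0
position: [0.5877, 0.3262, 0.033]
tool_rot: [[-0.071, 0.997, 0.0], [0.997, 0.071, 0.0], [0.0, 0.0, -1.0]]
ft_force: [0.5, -0.1, 0.1]
grip_width: 0.0848
gripper_force: 0.0
```

Call:
{"name": "jog_arm", "arguments": {
  "hand": [0.085,0.085,0.085,0.085,0.085],
  "travel": [
    [0,0,0.045],
    [0,0,0.05],
    [-0.02,-0.05,0],
    [-0.021,-0.055,0],
    [-0.021,-0.055,0]
  ],
  "yaw": [0,0,-0.03,-0.04,0]
}}

```text
time_s: 14.62
position: [0.5249, 0.1648, 0.128]
tool_rot: [[-0.001, 1.0, 0.001], [1.0, 0.001, -0.0], [-0.0, 0.001, -1.0]]
ft_force: [0.8, -1.2, 0.4]
grip_width: 0.0849
gripper_force: 0.0
```

Call:
{"name": "jog_arm", "arguments": {
  "hand": [0.085,0.085,0.085,0.085,0.085],
  "travel": [
    [-0.021,-0.055,0],
    [-0.021,-0.055,0],
    [-0.021,-0.053,0],
    [0,0,0],
    [0,0,0]
  ],
  "yaw": [0,0,0,0,0]
}}

```text
time_s: 15.25
position: [0.4629, 0.0033, 0.128]
tool_rot: [[-0.0, 1.0, 0.001], [1.0, 0.0, 0.0], [0.0, 0.001, -1.0]]
ft_force: [0.0, 0.3, 0.2]
grip_width: 0.0851
gripper_force: 0.0
```

Call:
{"name": "jog_arm", "arguments": {
  "hand": [0.085,0.085,0.085,0.085,0.035],
  "travel": [
    [-0.002,-0.002,-0.05],
    [0,0,-0.051],
    [0,0,0],
    [0,0,0],
    [0,0,0]
  ],
  "yaw": [0,0,0,0,0]
}}

```text
time_s: 15.88
position: [0.4617, 0.0014, 0.0286]
tool_rot: [[-0.002, 1.0, 0.003], [1.0, 0.002, -0.001], [-0.001, 0.003, -1.0]]
ft_force: [0.1, -0.2, 1.3]
grip_width: 0.0695
gripper_force: 0.0
```

Call:
{"name": "jog_arm", "arguments": {
  "hand": [0.035,0.035,0.035,0.035,0.035],
  "travel": [
    [0,0,0],
    [0,0,0],
    [0,0,0],
    [0,0,0],
    [0,0,0]
  ],
  "yaw": [0,0,0,0,0]
}}

```text
time_s: 16.5
position: [0.461, 0.0012, 0.0279]
tool_rot: [[-0.001, 1.0, 0.001], [1.0, 0.001, -0.0], [-0.0, 0.001, -1.0]]
ft_force: [-2.4, 0.4, 10.1]
grip_width: 0.0389
gripper_force: 39.1
```

Call:
{"name": "jog_arm", "arguments": {
  "hand": [0.035,0.035,0.035,0.035,0.035],
  "travel": [
    [0,0,0.05],
    [0,0,0.05],
    [0.034,0.048,0],
    [0.034,0.048,0],
    [0.034,0.048,0]
  ],
  "yaw": [0,0,0,0.035,0.035]
}}

```text
time_s: 17.12
position: [0.5635, 0.1467, 0.1274]
tool_rot: [[-0.072, 0.997, 0.001], [0.997, 0.072, -0.0], [-0.0, 0.001, -1.0]]
ft_force: [0.4, -0.6, -1.7]
grip_width: 0.0386
gripper_force: 41.1
```

Call:
{"name": "jog_arm", "arguments": {
  "hand": [0.035,0.035,0.035,0.035,0.035],
  "travel": [
    [0.035,0.05,0],
    [0,0,-0.045],
    [0,0,-0.03],
    [0,0,-0.018],
    [0,0,0]
  ],
  "yaw": [0,0,0,0,0]
}}

```text
time_s: 17.75
position: [0.5976, 0.195, 0.0334]
tool_rot: [[-0.071, 0.998, -0.001], [0.998, 0.071, -0.0], [-0.0, -0.001, -1.0]]
ft_force: [-0.2, 0.0, -0.6]
grip_width: 0.0392
gripper_force: 42.6
```

Call:
{"name": "jog_arm", "arguments": {
  "hand": [0.035,0.035,0.06,0.085,0.085],
  "travel": [
    [0,0,-0.001],
    [0,0,0],
    [0,0,0],
    [0,0,0],
    [0,0,0]
  ],
  "yaw": [0,0,0,0,0]
}}

```text
time_s: 18.38
position: [0.5978, 0.1952, 0.033]
tool_rot: [[-0.071, 0.997, 0.0], [0.997, 0.071, 0.0], [-0.0, 0.0, -1.0]]
ft_force: [-0.0, -0.6, 0.1]
grip_width: 0.085
gripper_force: 0.0
```

Call:
{"name": "jog_arm", "arguments": {
  "hand": [0.085,0.085,0.085,0.085,0.085],
  "travel": [
    [0,0,0.045],
    [0,0,0.05],
    [-0.05,-0.03,0],
    [-0.05,-0.03,0],
    [-0.05,-0.03,0]
  ],
  "yaw": [0,0,0,0,0]
}}

```text
time_s: 19.0
position: [0.446, 0.1045, 0.128]
tool_rot: [[-0.071, 0.997, 0.001], [0.997, 0.071, -0.0], [-0.0, 0.001, -1.0]]
ft_force: [1.0, -0.5, -0.3]
grip_width: 0.0852
gripper_force: 0.0
```

Call:
{"name": "jog_arm", "arguments": {
  "hand": [0.085,0.085,0.085,0.085,0.085],
  "travel": [
    [-0.016,-0.007,0],
    [0,0,0],
    [0,0,0],
    [0,0,0],
    [0,0,0]
  ],
  "yaw": [0,0,0,0,0]
}}

```text
time_s: 19.62
position: [0.4321, 0.0984, 0.1277]
tool_rot: [[-0.071, 0.997, -0.0], [0.997, 0.071, 0.0], [0.0, -0.0, -1.0]]
ft_force: [-0.6, 0.2, 0.3]
grip_width: 0.0847
gripper_force: 0.0
```

Run:
```python
from geo import *
import cv2,pickle
s=env.observe();im=env.get_image("wrist");cv2.imwrite("pics/w3.png",im[:,:,::-1]);pickle.dump(s,open("w3.pkl","wb"))
```

```text
(no output)
```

View pics/w3.png

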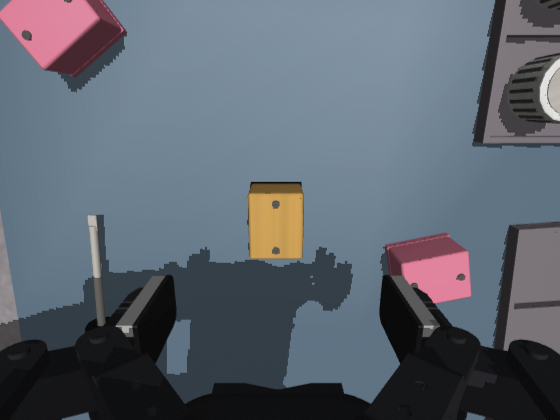

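Call:
{"name": "jog_arm", "arguments": {
  "hand": [0.085,0.085,0.085,0.085,0.03],
  "travel": [
    [0,0,-0.05],
    [0,0,-0.049],
    [0,0,0],
    [0,0,0],
    [0,0,0]
  ],
  "yaw": [0,0,0,0,0]
}}

```text
time_s: 20.3
position: [0.4326, 0.0982, 0.0305]
tool_rot: [[-0.071, 0.997, 0.003], [0.997, 0.071, -0.0], [-0.0, 0.003, -1.0]]
ft_force: [-0.8, -0.0, -0.7]
grip_width: 0.0697
gripper_force: 0.0
```

Call:
{"name": "jog_arm", "arguments": {
  "hand": [0.03,0.03,0.03,0.03,0.03],
  "travel": [
    [0,0,0],
    [0,0,0],
    [0,0,0],
    [0,0,0],
    [0,0,0]
  ],
  "yaw": [0,0,0,0,0]
}}

```text
time_s: 20.92
position: [0.4318, 0.0982, 0.0297]
tool_rot: [[-0.071, 0.997, 0.001], [0.997, 0.071, -0.0], [-0.0, 0.001, -1.0]]
ft_force: [-2.4, 0.1, 10.0]
grip_width: 0.0354
gripper_force: 40.0
```

Call:
{"name": "jog_arm", "arguments": {
  "hand": [0.03,0.03,0.03,0.03,0.03],
  "travel": [
    [0,0,0.05],
    [0,0,0.05],
    [0.048,-0.02,0],
    [0.048,-0.02,0],
    [0.048,-0.02,0]
  ],
  "yaw": [0,0,0,0.035,0.039]
}}

```text
time_s: 21.55
position: [0.5768, 0.0375, 0.129]
tool_rot: [[-0.146, 0.989, -0.0], [0.989, 0.146, 0.0], [0.0, -0.0, -1.0]]
ft_force: [-0.1, -0.1, -2.0]
grip_width: 0.035
gripper_force: 41.6
```

Call:
{"name": "jog_arm", "arguments": {
  "hand": [0.03,0.03,0.03,0.03,0.03],
  "travel": [
    [0.04,-0.017,0],
    [0.0395,-0.018,0],
    [0,0,0],
    [0,0,0],
    [0,0,0]
  ],
  "yaw": [0,0,0,0,0]
}}

```text
time_s: 22.18
position: [0.6544, 0.0038, 0.129]
tool_rot: [[-0.145, 0.989, -0.001], [0.989, 0.145, 0.0], [0.0, -0.001, -1.0]]
ft_force: [-1.2, 0.2, -1.6]
grip_width: 0.0352
gripper_force: 41.7
```

Run:
```python
from geo import *
import cv2,pickle
s=env.observe();im=env.get_image("wrist");cv2.imwrite("pics/w4.png",im[:,:,::-1]);pickle.dump(s,open("w4.pkl","wb"))
```

```text
(no output)
```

View pics/w4.png

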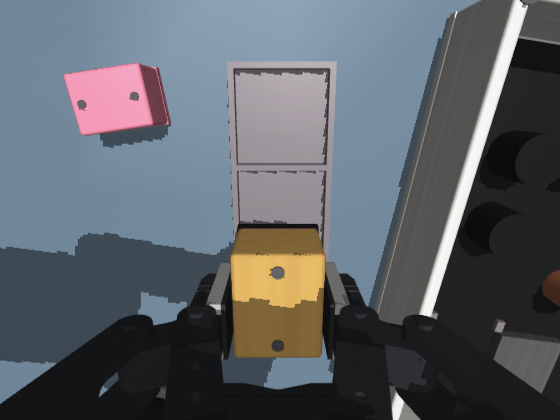

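Run:
```python
from geo import *
import pickle
s=pickle.load(open("w4.pkl","rb"))
R=s["tool_rot"]
for p,k in(((282,166),.033),((282,65),.099)):
    q=wplane(s,p,.012);print(q,q-R[:,0]*k, "bay0")
```

```text
[0.65299646 0.03918776 0.012     ] [0.65778454 0.00653697 0.01199166] bay0
[0.64347529 0.10287362 0.012     ] [0.6578395  0.00492124 0.01197497] bay0
```

Call:
{"name": "jog_arm", "arguments": {
  "hand": [0.03,0.03,0.03,0.03,0.03],
  "travel": [
    [0.002,0.001,0],
    [0,0,-0.045],
    [0,0,-0.03],
    [0,0,-0.0185],
    [0,0,0]
  ],
  "yaw": [0,0,0,0,0]
}}

```text
time_s: 22.85
position: [0.6573, 0.0043, 0.0351]
tool_rot: [[-0.145, 0.989, -0.0], [0.989, 0.145, 0.0], [0.0, -0.0, -1.0]]
ft_force: [-0.2, 0.3, -2.1]
grip_width: 0.0356
gripper_force: 42.6
```

Call:
{"name": "jog_arm", "arguments": {
  "hand": [0.03,0.03,0.06,0.085,0.085],
  "travel": [
    [0,0,-0.001],
    [0,0,0],
    [0,0,0],
    [0,0,0],
    [0,0,0]
  ],
  "yaw": [0,0,0,0,0]
}}

```text
time_s: 23.48
position: [0.6573, 0.0042, 0.0345]
tool_rot: [[-0.145, 0.99, 0.0], [0.99, 0.145, -0.0], [-0.0, 0.0, -1.0]]
ft_force: [-0.4, -0.2, -0.1]
grip_width: 0.0844
gripper_force: 0.0
```

Call:
{"name": "jog_arm", "arguments": {
  "hand": [0.085,0.085,0.085,0.085,0.085],
  "travel": [
    [0,0,0.04],
    [0,0,0.055],
    [0,0,0.055],
    [-0.055,0.02,0.02],
    [-0.055,0.02,0]
  ],
  "yaw": [0,0,0,0,0]
}}

```text
time_s: 24.1
position: [0.5464, 0.0444, 0.206]
tool_rot: [[-0.144, 0.99, 0.004], [0.99, 0.144, -0.001], [-0.001, 0.004, -1.0]]
ft_force: [1.5, 0.1, 0.2]
grip_width: 0.0853
gripper_force: 0.0
```

Call:
{"name": "jog_arm", "arguments": {
  "hand": [0.085,0.085,0.085,0.085,0.085],
  "travel": [
    [-0.055,0.02,0],
    [-0.055,0.02,0],
    [-0.05,0.02,0],
    [-0.03,0.03,0],
    [0,0,0]
  ],
  "yaw": [0,0,0,0,0]
}}

```text
time_s: 24.72
position: [0.3554, 0.1354, 0.2048]
tool_rot: [[-0.147, 0.989, 0.001], [0.989, 0.147, 0.0], [0.0, 0.001, -1.0]]
ft_force: [0.4, 0.4, -0.8]
grip_width: 0.0847
gripper_force: 0.0
```

Run:
```python
from rig import env
import cv2
cv2.imwrite("pics/s5.png",env.get_image("scene")[:,:,::-1])
im=env.get_image("top")[110:280,110:460,::-1];cv2.imwrite("pics/t5.png",cv2.resize(im,None,fx=2.2,fy=2.2,interpolation=cv2.INTER_CUBIC))
```

```text
(no output)
```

View pics/s5.png

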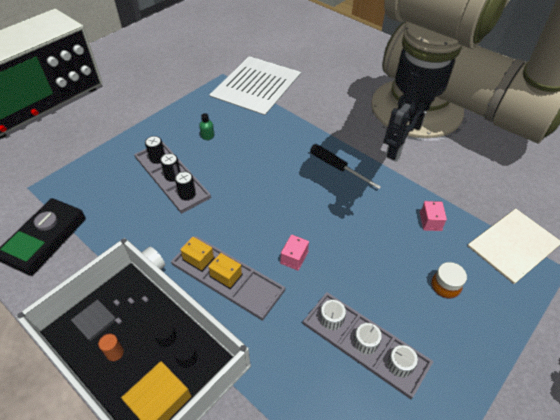

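View pics/t5.png

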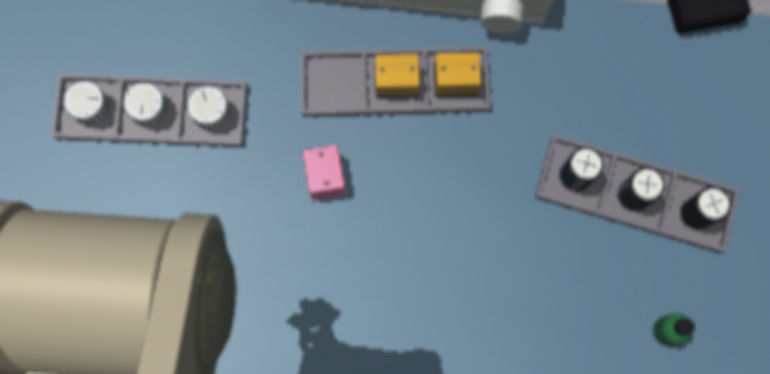

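All five parts sit upright in their bays: cans at (153,150) and (169,166), transformer at (226,270), knobs at (332,314) and (403,360) in the scene view. The jar and bottle have not moved.

```bash
python3 -c "
from rig import env
print(env.close_job())"
```

```text
the job is handed in; nothing more can be done
None
```

The job is handed in: the final pictures show both cans, both knobs and the transformer upright in the correct trays, one to a bay, with the jar and bottle not moved, at about 25 s of the 128 s allowed.

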